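Shut the marked rinse-water stopcock on the porcelain appraisal table

ROBOT

A 7-joint arm with a two-finger parallel gripper is mounted at the origin on the work surface. World frame = base frame: x ahead of the robot, y to its left, z up, the work surface at z = 0. Lengths are in mm, angles in rad, forces in N, time in s.
With the tool pointing down it reaches from about 400 to 875 mm from the base axis. Payload 19.3 kg.
Tool frame: the origin (TCP) lies at the very end of the fingers, on their centre line; the grasp point (between the pads) lies 19 mm behind it (grip_point_offset is the z of the grasp point in the tool frame, in mm); z points along the fingers, x is the direction in which the jaws open and shut, and the axes are right-handed (so a half turn about z gives the same grasp; the last joint's range is limited). The gripper opens to 85 mm and grips with 20 to 120 N. Pads are 22 mm wide; open, the fingers measure 114 mm over their backs; the gripper's body (76 mm by 85 mm) begins 54 mm behind the grasp point. The pads swing forward as they close: fully open they stand 13 mm farther back than shut.
Start: joints at [-1.403, 0.521, -0.036, 1.599, 0.021, 1.021, -0.113], TCP at [147.248, 607.398, 231.291] pointing down, gripper open.
Joint ranges: [-2.91, 2.91], [-0.3, 2.13], [-1.5, 1.42], [0.17, 2.43], [-1.26, 4.41], [0.16, 1.93], [-2.52, 2.52]. Speed limits (rad/s): [1.89, 1.89, 2.39, 2.39, 3.01, 3.01, 3.01].

INTERFACE

Orientations are given as a 3x3 rotation matrix whose columns are the frame's x, y, z axes.
In Python, from workcell import movep, movel, goto_joints, open_gripper, clamp, wait, inverse_kinematics, read_state, camera, PlanningError, finish_job, grip_point_offset gives the robot as it stands. Calls block until the motion is done:
- movep(position, orientation): joint-space move of the TCP to a pose.
- movel(position, frame=None, max_speed=150, guard=None): straight line of the TCP; frame=None keeps the orientation; max_speed is the mean speed in mm/s. With guard (N) it stops when the force on the tool has changed by that much, and returns True; else False.
- goto_joints(angles): joint-space move.
- open_gripper() and clamp(): open the fingers fully, or close them until they stop; the grip force is fixed at half the most.
- wait(seconds).
- inverse_kinematics(position, orientation): joint angles nearest the present ones, or None.
- read_state(): the state.
- camera(name): name is "side" or "top"; returns a dict with "image" (384x512x3 uint8, blue, green, red), "range_z" (384x512 float32, mm along the optical axis (not along the pixel's ray), 0 where there is no reading), "fx", "fy", "cx", "cy" (pixels), "cam_to_world" (4x4, takes a point from camera to world coordinates). Camera axes: x right, y up, looking along -z (the intrinsics and any distortion apply to the point x, -y, -z); pixel columns grow to the right and rows downward; lengths in mm; the calibration is good to about 2 mm. A picture is of the moment at which its call begins.
A pose or a line that the arm cannot do raises PlanningError and nothing moves.
- finish_job(): hands the job in, once; it reports no verdict.
The state is a dict: "time": time; "qpos": joint angles; "qvel": joint speeds; "joint_efforts": joint torques, N m; "eef_pos": TCP position; "tool_rot": TCP orientation; "ft_force": force on the tool from outside, world axes, zero at the start; "torque": the same for the moment, N m; "finger_gap": finger opening in mm.
Only numpy, scipy, OpenCV 4.12 (cv2) and the standard library are available. Lean on these libraries where they do the work, as an engineer would, in place of code of your own. Each camera call takes 0.05 s, during which the arm holds its last target.

TASK

The rinse water is done with for today. Without gripping or lifting anything, push the cover of the stopcock box by its cross-bar, away from the robot, all the way back to its stop, then push the marked handle, the one that ends in a round disc, a quarter turn clockwise until it is fully shut, square across its pipe. Leave the cover open, and leave the other handle and the pieces on the table where they are.

Things in the scene. Friction and masses are not known exactly. Their poses are not given: they have to be found in the camera images.
- box: Grey stopcock box fixed to the table, 250 mm along its x, 240 mm along its y, steel side rails up to 76 mm high. Origin at the table under its centre; x points away from the robot (two copper pipes leave the far wall), y to the left, z up. Near half: open chamber under the cover. Far half: closed deck.
- chamber (a point): Centre of the chamber's floor, at box x = -61 mm, 6 mm above the table. Inside it is 116 mm (x) by 208 mm (y), walls to 63 mm above the table (near lip to 71 mm). It holds two valves side by side; valve bodies and pipes reach 39 mm above the table at most (thin stems above), the handles lie higher.
- cover: Loose aluminium cover, 116 (x) by 222 (y) by 6 mm, 0.28 to 0.44 kg. Origin at the centre of its underside, axes as the box's. It lies 64 mm above the table between the rails, slides along box x only, starts at box x -59 to -50 mm (over the chamber); pushed to box +x it meets the far stop at 61 mm. Sliding takes about 2 to 5 N.
- cover_bar (a point): Centre of the top of the dark wooden cross-bar that stands up on the middle of the cover: 80 mm long (along y), 14 mm thick (along x), rising 20 mm above the cover's upper face. This point is 90 mm above the table, 26 mm above the cover's origin.
- marked_handle (a joint): The marked handle, which ends in a round disc 24 mm across: a flat steel lever 12 mm wide, its disc 46 to 56 mm above the table, bar 46 to 54 mm; it reaches 57 mm from its axis. 0 = open (along its pipe, pointing to box -x), 1.571 = shut (at its stop, pointing to box +y); turns clockwise seen from above. Friction (0.08 N m) holds it where it is left. Starts at 0 to 0.3.
- marked_pivot (a point): Point on the vertical axis of the marked handle, 55 mm above the table; at box x = -35 mm, and box y = -50 or 38 mm (it varies which valve is which).
- marked_tip (a point): Centre of the top of the disc, 45 mm from the axis, 56 mm above the table.
- plain_handle (a joint): The other handle, a plain flat steel bar with a square end, 12 mm wide, 46 to 54 mm above the table, reaching 57 mm from its axis. To be left alone. 0 = open (along its pipe, pointing to box -x), 1.571 = shut (at its stop, pointing to box +y); turns clockwise seen from above. Friction (0.08 N m) holds it where it is left. Starts at 0 to 0.3.
- plain_pivot (a point): Point on the vertical axis of the plain handle, 55 mm above the table, at the other of the two places.
- plain_tip (a point): Point on top of the plain bar, 45 mm from its axis, 54 mm above the table.
- salt_cellar: small open cobalt-glazed salt cellar, 70 mm across the rim, 40 mm high, stands beside the box; origin under its centre. Bystander.
- pill_box: round turquoise pill box, 50 mm across, 28 mm high, stands beside the box; origin under its centre. Bystander.
- loupe: black round eye loupe standing upright, 34 mm across, 26 mm high, beside the box; origin under its centre. Bystander.
- cream_jug: pink lustre cream jug, 72 mm across, 88 mm high, handle 57 mm out on its own +y; origin under its centre. Bystander.
- teacup: white porcelain cup without handle, 84 mm across the rim, 58 mm high; origin under its centre. Bystander.
- ginger_jar: white lidded porcelain jar, 88 mm across, 126 mm high; origin under its centre. Bystander.

How it is judged (in metres and radians):
On the way, in this order (a step that is already met when the one before it is completed fails the run):
1. the cover is slid back to its stop (within 15 mm) (x of cover in the frame of box above 0.046 m), for 0.2 s.
2. the marked handle is pushed shut (value of joint marked_handle above 1.45 rad), for 0.2 s.
At the end, for the whole second after the job is handed in: The cover rests flat and still in its guides within 15 mm of the far stop; the marked handle is within 0.12 rad of its shut stop; the tip of the plain handle has moved less than 12 mm; every bystander stands upright within 20 mm of its start (x of cover in the frame of box above 0.046 m and value of joint marked_handle above 1.45 rad and distance of plain_tip from where it was at the start of the episode below 0.012 m and z of cover in the frame of box below 0.068 m and linear speed of cover below 0.02 m/s and distance of each of salt_cellar, pill_box, loupe, cream_jug, teacup, ginger_jar from where it was at the start of the episode below 0.02 m and angle between each of salt_cellar, pill_box, loupe, cream_jug, teacup, ginger_jar's own z axis and vertical below 0.2 rad); the robot touches nothing.
It fails at once if the cover is lifted more than 10 mm off its ledges or tipped (z of cover in the frame of box above 0.074 m or angle between cover's own z axis and vertical above 0.12 rad).
It fails at once if the plain handle is moved (distance of plain_tip from where it was at the start of the episode above 0.012 m).
It fails at once if a bystander is pushed, lifted or tipped (moved over 20 mm) (distance of any of salt_cellar, pill_box, loupe, cream_jug, teacup, ginger_jar from where it was at the start of the episode above 0.02 m or angle between any of salt_cellar, pill_box, loupe, cream_jug, teacup, ginger_jar's own z axis and vertical above 0.4 rad).
It also fails if it takes over 45 s, if anything falls off the work surface, if the arm or the gripper's body presses on something with over 40 N, if the wrist force passes 120 N, or if a joint passes its speed limit or range.

## Working session

There is one attempt and no reset: what is moved stays moved. The work goes in short steps, each a Python script; the robot and the scene stay as the last script left them, time stands still between calls to the robot, and variables do not carry over. Pictures are saved under pics/ and viewed, and the job is handed in when it is done.

```bash
mkdir -p pics; ls; python3 - <<'E'
from workcell import *
import cv2,numpy as np,pickle
for n in("top","side"):
    c=camera(n); cv2.imwrite(f"pics/{n}0.png",c["image"]); pickle.dump(c,open(f"{n}0.pkl","wb"))
    print(n,c["fx"],c["fy"],c["cx"],c["cy"],[k for k in c]);print(np.round(c["cam_to_world"],3))
s=read_state();print(s["time"],s["eef_pos"],s["tool_rot"],s["finger_gap"],s["ft_force"])
E
```

```text
pics
top 364.38695981748555 364.38695981748555 254.2760142166869 187.4026231315209 ['image', 'range_z', 'fx', 'fy', 'cx', 'cy', 'cam_to_world']
[[ 5.000000e-03  9.800000e-01 -1.980000e-01  2.970520e+02]
 [-1.000000e+00  7.000000e-03  9.000000e-03  2.453400e+01]
 [ 1.000000e-02  1.980000e-01  9.800000e-01  1.258906e+03]
 [ 0.000000e+00  0.000000e+00  0.000000e+00  1.000000e+00]]
side 450.0351596983304 450.0351596983304 254.51398699526837 193.5232336797908 ['image', 'range_z', 'fx', 'fy', 'cx', 'cy', 'cam_to_world']
[[ 8.250000e-01  2.650000e-01 -4.990000e-01 -1.782990e+02]
 [-5.640000e-01  4.130000e-01 -7.150000e-01 -1.042375e+03]
 [ 1.600000e-02  8.710000e-01  4.910000e-01  8.299380e+02]
 [ 0.000000e+00  0.000000e+00  0.000000e+00  1.000000e+00]]
0.1 [147.15457427 607.09723669 230.75525239] [[ 2.35520750e-01  9.71869303e-01 -1.86081005e-04]
 [ 9.71868715e-01 -2.35520813e-01 -1.07125826e-03]
 [-1.08494897e-03  7.14572420e-05 -9.99999409e-01]] 85.60430073891315 [ 0.49742787  0.39081129 -0.36464463]
```

View pics/top0.png

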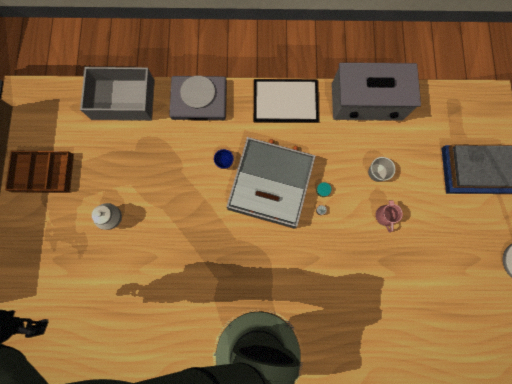

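View pics/side0.png

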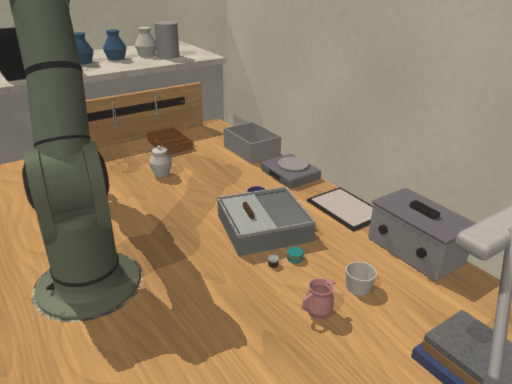

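The top view shows the box centred near (271,182), slightly yawed, with the cover bar at (268,196). The salt cellar (224,158), pill box (324,189) and loupe (322,210) stand beside it. Next I'll measure these.

```bash
cat > h.py <<'E'
import numpy as np,cv2,pickle
def pts(c):
    d=c["range_z"]; v,u=np.mgrid[:384,:512]
    P=np.stack([(u-c["cx"])/c["fx"]*d,-(v-c["cy"])/c["fy"]*d,-d],-1)
    M=c["cam_to_world"]; W=P@M[:3,:3].T+M[:3,3]; W[d==0]=np.nan; return W
def proj(c,p):
    M=c["cam_to_world"]; q=(np.asarray(p,float)-M[:3,3])@M[:3,:3]
    return np.stack([c["cx"]+c["fx"]*q[...,0]/-q[...,2],c["cy"]+c["fy"]*q[...,1]/q[...,2]],-1)
E
python3 - <<'E'
from h import *
c=pickle.load(open("top0.pkl","rb"));W=pts(c)
im=c["image"]
v,u=np.mgrid[:384,:512]
roi=(u>222)&(u<320)&(v>130)&(v<232)
z=W[...,2]
print("table z",np.nanmedian(z[230:250,200:300]))
hsv=cv2.cvtColor(im,cv2.COLOR_BGR2HSV)
bar=roi&(z>78)&(im[...,2].astype(int)-im[...,0]>15)
print("bar",bar.sum(),W[bar].mean(0),np.median(W[bar],0))
box=roi&(z>30)&(z<110)
r=cv2.minAreaRect(W[box][:,:2].astype(np.float32));print("box rect",r,cv2.boxPoints(r))
# by heights
hist,e=np.histogram(z[box],bins=np.arange(30,112,4));print(list(zip(e,hist)))
rr=cv2.minAreaRect(W[bar][:,:2].astype(np.float32));print("bar rect",rr)
for n,a in dict(salt=(224,158),pill=(324,189),loupe=(322,210),jar=(105,215),cup=(382,168),jug=(390,214)).items():
    m=(abs(u-a[0])<24)&(abs(v-a[1])<24)&(z>10)
    if n in("salt","pill","loupe"): m&=(abs(u-a[0])<13)&(abs(v-a[1])<(12)); 
    if n=="salt": m&=(hsv[...,0]>100)&(hsv[...,1]>120)
    if n=="pill": m&=(hsv[...,1]>120)&(hsv[...,0]>75)
    print(n,m.sum(),W[m].mean(0),np.nanmax(z[m]))
cr=cv2.resize(im[120:240,200:350],None,fx=5,fy=5,interpolation=cv2.INTER_CUBIC);cv2.imwrite("pics/topz.png",cr)
s=pickle.load(open("side0.pkl","rb"));cv2.imwrite("pics/sidez.png",cv2.resize(s["image"][180:280,200:330],None,fx=6,fy=6,interpolation=cv2.INTER_CUBIC))
E
```

```text
table z 0.7464862826448098
bar 201 [548.15983822 -50.51964514  84.82160301] [511.14420449 -37.62930612  85.04969672]
box rect ((558.9246215820312, -45.28404235839844), (313.5124816894531, 324.7183532714844), 4.43148946762085) [[ 390.09204  104.47767]
 [ 415.182   -219.26993]
 [ 727.7572  -195.04575]
 [ 702.66724  128.70184]]
[(np.int64(30), np.int64(38)), (np.int64(34), np.int64(22)), (np.int64(38), np.int64(39)), (np.int64(42), np.int64(18)), (np.int64(46), np.int64(14)), (np.int64(50), np.int64(8)), (np.int64(54), np.int64(28)), (np.int64(58), np.int64(513)), (np.int64(62), np.int64(1425)), (np.int64(66), np.int64(1262)), (np.int64(70), np.int64(1352)), (np.int64(74), np.int64(430)), (np.int64(78), np.int64(110)), (np.int64(82), np.int64(18)), (np.int64(86), np.int64(38)), (np.int64(90), np.int64(53)), (np.int64(94), np.int64(5)), (np.int64(98), np.int64(0)), (np.int64(102), np.int64(0)), (np.int64(106), np.int64(0))]
bar rect ((561.4694213867188, -43.27410888671875), (239.14674377441406, 245.121337890625), 74.57474517822266)
salt 257 [650.32423685 122.70574042  22.32733765] 46.69859309919411
pill 147 [ 541.68005658 -225.79271011   28.47002461] 33.52055664386876
loupe 77 [ 469.97820661 -215.72506005   27.03922953] 32.894099003688325
jar 627 [435.40559171 486.27534563  91.25551926] 128.04386591981142
cup 348 [ 613.5259913  -430.70736625   39.87200412] 64.99030175586518
jug 476 [ 449.29932952 -434.16397976   58.74418954] 93.55156123682764
```

View pics/topz.png

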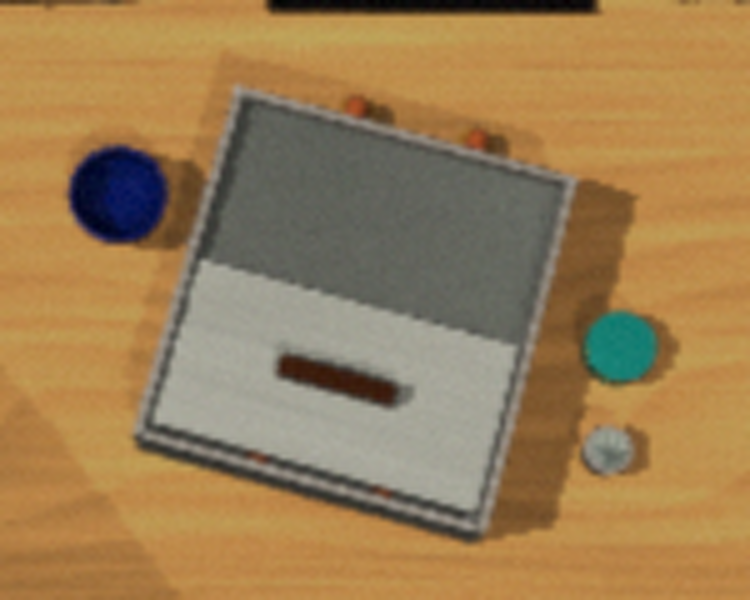

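View pics/sidez.png

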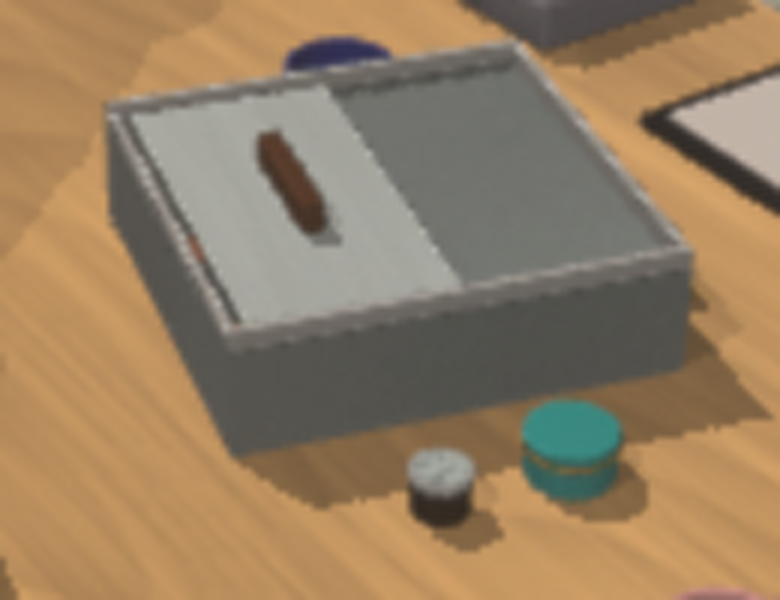

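```bash
cat >> h.py <<'E'
def ray(c,u,v,z):
    M=c["cam_to_world"]; d=M[:3,:3]@np.array([(u-c["cx"])/c["fx"],-(v-c["cy"])/c["fy"],-1.])
    o=M[:3,3]; return o+d*(z-o[2])/d[2]
E
python3 - <<'E'
from h import *
t=pickle.load(open("top0.pkl","rb"));s=pickle.load(open("side0.pkl","rb"))
f=lambda p,z:ray(t,200+(p[0]+.5)/5-.5,120+(p[1]+.5)/5-.5,z)
g=lambda p,z:ray(s,200+(p[0]+.5)/6-.5,180+(p[1]+.5)/6-.5,z)
print("top");
T=[f((238,88),76),f((577,180),76),f((137,435),76),f((487,528),76)]
S=[g((517,42),76),g((692,245),76),g((107,103),76),g((228,338),76)]
for a in T+S: print(a.round(1))
print(np.mean(T,0),np.mean(S,0))
for Q in(T,S):
    ex=(Q[0]+Q[1]-Q[2]-Q[3])/2; ey=(Q[0]+Q[2]-Q[1]-Q[3])/2
    print(np.linalg.norm(ex),np.arctan2(ex[1],ex[0]),np.linalg.norm(ey),np.arctan2(-ey[0],ey[1]))
print("bar",f((280,358),90),f((277,378),90),f((398,385),90),f((393,405),90))
print("bar side", g((292,182),86))
W=pts(t);im=t["image"].astype(int)
m=np.zeros((384,512),bool);m[185:207,250:286]=1
m&=(im[...,2]-im[...,0]>20)
print(m.sum(),np.median(W[m],0))
E
```

```text
top
[710.   38.8  76. ]
[ 646.8 -190.7   76. ]
[471.  102.8  76. ]
[ 411.5 -125.6   76. ]
[708.6  37.9  76. ]
[ 649.7 -185.3   76. ]
[470.3 105.3  76. ]
[ 403.7 -125.6   76. ]
[559.83552942 -43.66525573  76.        ] [558.07400692 -41.91887092  76.        ]
245.77372102985527 -0.2656834008052269 237.02882069823326 -0.261694332433816
250.32489213600707 -0.256874723473096 235.54502170855488 -0.2698334615143381
bar [520.31494097   9.55388637  90.        ] [507.0317324   11.44957625  90.        ] [502.95239947 -67.42915563  90.        ] [489.72937056 -64.06580574  90.        ]
bar side [501.37662575 -34.9610321   86.        ]
102 [507.57764725 -27.60772131  90.35817456]
```

```bash
cat >> h.py <<'E'
B0=np.array([559.,-43.,0]); YAW=-0.263
c_,s_=np.cos(YAW),np.sin(YAW); RB=np.array([[c_,-s_,0],[s_,c_,0],[0,0,1.]])
bw=lambda x,y,z:B0+RB@np.array([x,y,z],float)
wb=lambda p:RB.T@(np.asarray(p)-B0)
def tool(a):  # tool y axis along box direction at angle a from box x (ccw), z down
    y=RB@np.array([np.cos(a),np.sin(a),0]); x=np.cross(y,[0,0,-1.]); return np.column_stack([x,y,[0,0,-1.]])
E
cat > ov.py <<'E'
from h import *
def draw(c,extra=()):
    im=cv2.resize(c["image"],None,fx=6,fy=6,interpolation=cv2.INTER_CUBIC)
    def L(a,b,col):
        p=(proj(c,np.array([bw(*a),bw(*b)]))+.5)*6-.5
        cv2.line(im,*[tuple(int(round(k)) for k in q) for q in p],col,1)
    for z,col in((76,(0,0,255)),(0,(0,255,255))):
        q=[(125,120,z),(125,-120,z),(-125,-120,z),(-125,120,z)]
        for i in range(4):L(q[i],q[(i+1)%4],col)
    for a,b,col in extra:L(a,b,col)
    return im
E
python3 - <<'E'
from ov import *
t=pickle.load(open("top0.pkl","rb"));s=pickle.load(open("side0.pkl","rb"))
a=draw(t)[130*6:232*6,220*6:325*6];b=draw(s)[180*6:280*6,205*6:325*6]
cv2.imwrite("pics/ovt.png",a);cv2.imwrite("pics/ovs.png",b)
from workcell import *
for a in (bw(-86,1,200),bw(-86,1,75),bw(45,1,75)): print(inverse_kinematics(a,tool(0)))
E
```

```text
[-0.42586882  0.35741367  0.43528228  2.02962513 -0.20787448  0.79633937
  1.43922483]
[-0.1672399   0.54898842  0.11033884  2.10977369 -0.12270876  0.48866395
  1.34325201]
[-0.11937508  0.69832646  0.16212678  1.77617769 -0.16574105  0.68031883
  1.44235735]
```

View pics/ovt.png

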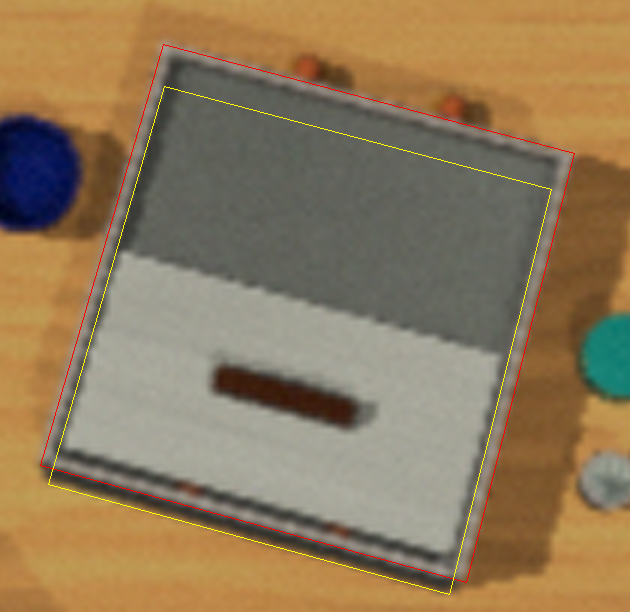

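View pics/ovs.png

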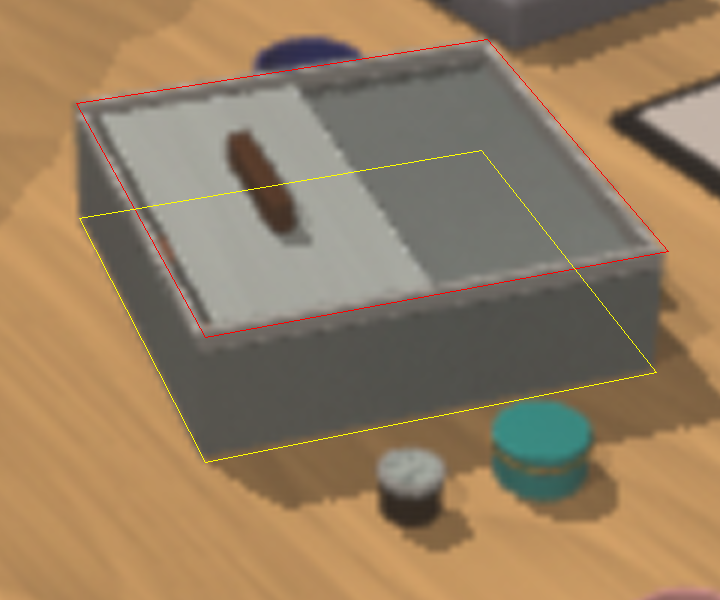

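The projected wireframe matches the box in both views to about 2 mm. Next I'll push the cover.

```bash
python3 - <<'E'
from h import *
from workcell import *
clamp()
movep(bw(-90,1,210),tool(0)); s=read_state();print(s["time"],s["eef_pos"],s["finger_gap"],s["ft_force"])
print(movel(bw(-90,1,110),max_speed=120), movel(bw(-90,1,76),max_speed=60,guard=10))
c=camera("side");cv2.imwrite("pics/side1.png",cv2.resize(c["image"][120:290,150:350],None,fx=4,fy=3.5))
s=read_state();print(s["time"],s["eef_pos"],s["ft_force"],wb(s["eef_pos"]))
E
```

```text
3.3667 [472.53497811 -17.93547007 209.96465393] -0.17240290773320754 [-0.32000733  0.2825006   0.69886864]
False False
5.1167 [472.47646881 -18.72608849  76.15164053] [-0.57980423  0.43361392 -0.25466656] [-89.85906327   0.94497513  76.15164053]
```

View pics/side1.png

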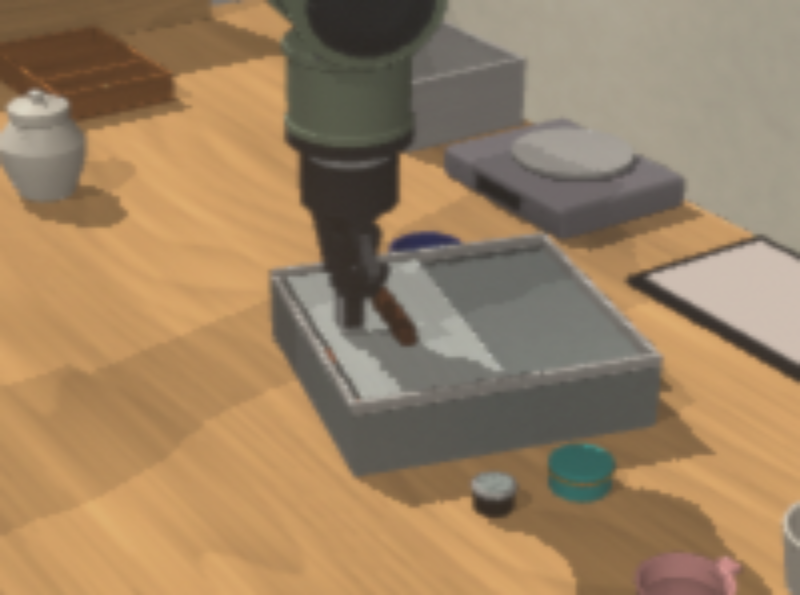

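The closed fingers stand just behind the cross-bar, at about (350,320), bar at (395,315). Pushing now.

```bash
python3 - <<'E'
from h import *
from workcell import *
def st(t):
    s=read_state();print(t,round(s["time"],2),wb(s["eef_pos"]).round(1),(RB.T@s["ft_force"]).round(1))
print(movel(bw(-60,1,76),max_speed=40,guard=18)); st("contact")
print(movel(bw(20,1,76),max_speed=50,guard=18)); st("mid")
print(movel(bw(49,1,76),max_speed=25,guard=14)); st("end")
E
```

```text
False
contact 6.02 [-59.9   1.   76. ] [ 0.8 -0.6 -0. ]
False
mid 7.77 [20.  1. 76.] [-1.3 -0.  -0.3]
True
end 8.72 [44.8  1.4 75.5] [ 0.6 -0.8  0.9]
```

```bash
python3 - <<'E'
from h import *
from workcell import *
movel(bw(30,1,76),max_speed=60); movel(bw(30,1,180),max_speed=150)
movep(bw(-60,215,240),tool(0))
for n in("top","side"):
    c=camera(n); pickle.dump(c,open(f"{n}2.pkl","wb"))
    cv2.imwrite(f"pics/{n}2.png",cv2.resize(c["image"][120:240,200:350] if n=="top" else c["image"][170:290,200:350],None,fx=5,fy=5,interpolation=cv2.INTER_CUBIC))
print(read_state()["time"])
E
```

```text
10.9917
```

View pics/top2.png

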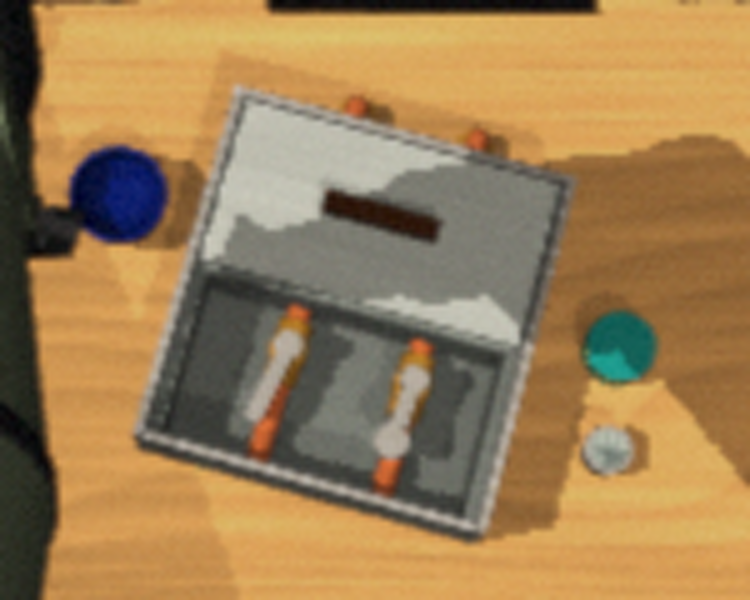

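View pics/side2.png

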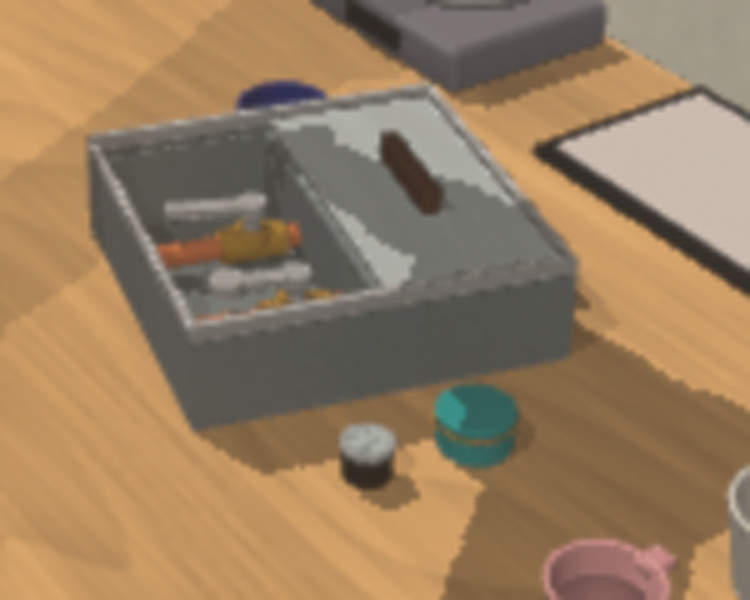

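The cover is back at its stop. The marked handle with the disc is the right-hand one: pivot (413,377), disc (392,441). The plain one is on the left, pivot (287,345), tip (256,412).

```bash
python3 - <<'E'
from h import *
from workcell import *
t=pickle.load(open("top2.pkl","rb"));s=pickle.load(open("side2.pkl","rb"))
f=lambda p,z:wb(ray(t,200+(p[0]+.5)/5-.5,120+(p[1]+.5)/5-.5,z)).round(1)
g=lambda p,z:wb(ray(s,200+(p[0]+.5)/5-.5,170+(p[1]+.5)/5-.5,z)).round(1)
print("bar",f((382,216),90),g((412,170),87))
print("mp",f((413,377),56),g((298,272),55),"disc",f((392,441),56),g((226,281),55))
print("pp",f((287,345),56),"ptip end",f((254,413),54), g((252,203),55),g((168,212),54))
import numpy as np
J=None
for a in (0,np.pi/2,np.pi,-np.pi/2,np.pi/4,-np.pi/4): print(round(a,2),inverse_kinematics(bw(-70,-70,90),tool(a)))
E
```

```text
bar [59.6  0.8 90. ] [58.5 -5.  87. ]
mp [-33.3 -47.5  56. ] [-35.6 -49.9  55. ] disc [-79.  -44.9  56. ] [-81.7 -45.7  55. ]
pp [-34.8  39.8  56. ] ptip end [-85.   48.9  54. ] [-36.4  37.2  55. ] [-91.8  44.9  54. ]
0 [-0.19271367  0.55393237  0.34946376  2.09792372 -0.35464719  0.54528906
  1.72223818]
1.57 [ 0.56834712  0.59554949 -0.66057352  2.05948861  0.5820691   0.67651756
  2.40118558]
3.14 [-0.60097513  0.80600057  0.99677922  2.11555004 -0.99987597  0.80392518
 -0.79121797]
-1.57 [-0.3829696   0.62126214  0.62134835  2.10671432 -0.63750148  0.60564494
  0.42819378]
0.79 [-0.08320821  0.53369938  0.20160508  2.09253743 -0.20177789  0.53320026
  2.35853799]
-0.79 [-0.28243501  0.57951506  0.47452295  2.10217311 -0.48524671  0.56622489
  1.06458483]
```

```bash
cat > push.py <<'E'
from h import *
from workcell import *
Z=45
def pose(th,off,z=Z,r=40):
    h=np.array([-np.cos(th),np.sin(th),0]);t=np.array([np.sin(th),np.cos(th),0])
    p=np.array([-35,-49.5,0])+r*h-off*t
    return bw(p[0],p[1],z),tool(-np.pi/2-th)
def st(t):
    s=read_state();print(t,round(s["time"],2),wb(s["eef_pos"]).round(1),(RB.T@s["ft_force"]).round(1))
E
python3 - <<'E'
from push import *
p,R=pose(0,35,200); movep(p,R); st("above")
movel(pose(0,35,100)[0],max_speed=150)
print(movel(pose(0,35,Z)[0],max_speed=60,guard=8)); st("down")
c=camera("side");cv2.imwrite("pics/side3.png",cv2.resize(c["image"][150:290,180:350],None,fx=4.5,fy=4))
E
```

```text
above 12.15 [-74.6 -83.7 200. ] [-0.2  0.3 -0.1]
False
down 14.03 [-74.8 -84.5  45.2] [ 0.1 -0.3 -0.2]
```

View pics/side3.png

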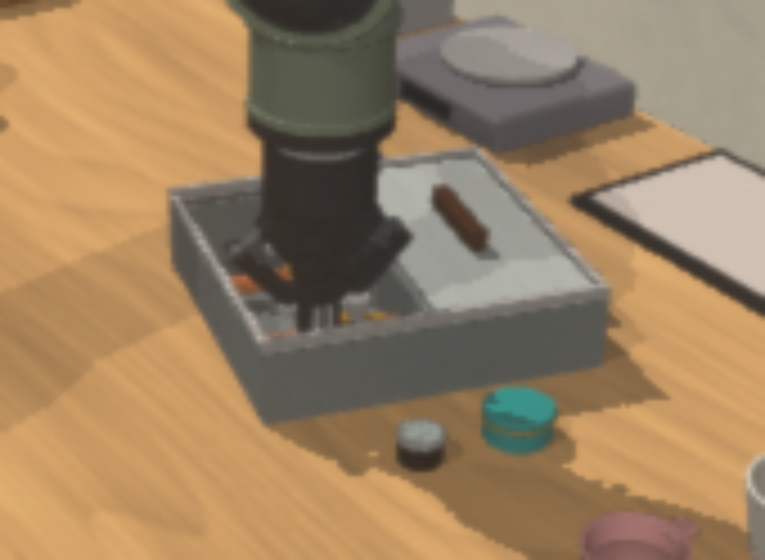

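The fingers are in the chamber at about (320,315), on the right of the disc handle, with no contact force. Now the arc push.

```bash
python3 - <<'E'
from push import *
p,R=pose(0.05,24); print(movel(p,R,max_speed=40,guard=15)); st("touch")
for th in np.linspace(0.25,1.45,7):
    p,R=pose(th,22)
    g=movel(p,R,max_speed=45,guard=15); st(f"{th:.2f} {g}")
    if g: break
else:
    p,R=pose(1.571,20.5); print(movel(p,R,max_speed=20,guard=12)); st("end")
c=camera("side");cv2.imwrite("pics/side4.png",cv2.resize(c["image"][150:290,180:350],None,fx=4.5,fy=4))
E
```

```text
False
touch 14.56 [-76.1 -71.3  45.1] [-0.3 -0.8  0.2]
0.25 False 14.95 [-79.2 -61.1  45. ] [-0.7  0.1  0.6]
0.45 False 15.3 [-80.5 -52.2  45. ] [-1.1 -0.1  0.5]
0.65 False 15.65 [-80.1 -43.2  45. ] [-0.  -0.1 -0.1]
0.85 False 16.0 [-77.9 -34.4  45. ] [0.  0.3 1.1]
1.05 False 16.35 [-74.  -26.2  45. ] [ 0.  -0.1 -0.4]
1.25 False 16.7 [-68.6 -18.9  45. ] [-0.6 -0.5 -0. ]
1.45 False 17.05 [-61.8 -12.9  45. ] [-0.2 -0.8  0.3]
False
end 17.54 [-55.8  -9.6  45. ] [-3.2  0.3  0.2]
```

View pics/side4.png

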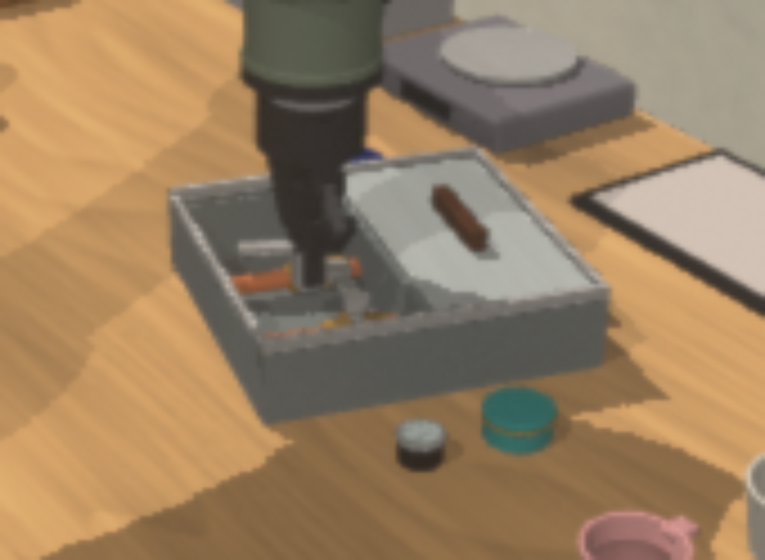

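The marked handle now lies nearly across, from pivot (350,300) to disc (345,270). I'll press on to its stop with a guard, then retreat and look.

```bash
python3 - <<'E'
from push import *
p,R=pose(1.571,13); print(movel(p,R,max_speed=15,guard=10)); st("stop")
wait(0.3); st("hold")
p,R=pose(1.571,36); movel(p,max_speed=60); st("back")
movel(np.r_[p[:2],200],max_speed=150)
movep(bw(-60,215,240),tool(-np.pi/2))
for n in("top","side"):
    c=camera(n); pickle.dump(c,open(f"{n}5.pkl","wb"))
    cv2.imwrite(f"pics/{n}5.png",cv2.resize(c["image"][120:240,200:350] if n=="top" else c["image"][170:290,200:350],None,fx=5,fy=5,interpolation=cv2.INTER_CUBIC))
cv2.imwrite("pics/top5full.png",pickle.load(open("top5.pkl","rb"))["image"])
st("")
E
```

```text
True
stop 17.86 [-55.8  -9.5  44.5] [-2.7  0.4  2.6]
hold 18.16 [-55.8  -9.5  44.4] [-3.3 -0.8  1.8]
back 18.56 [-71.1  -9.3  45.1] [0.6 0.5 0.2]
 20.75 [-59.8 213.4 239.5] [ 0.5 -0.4 -0. ]
```

View pics/top5.png

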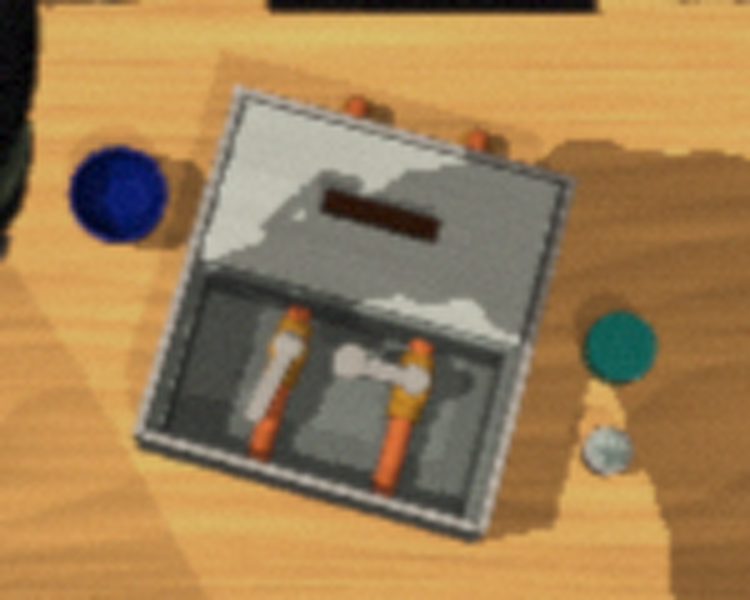

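View pics/side5.png

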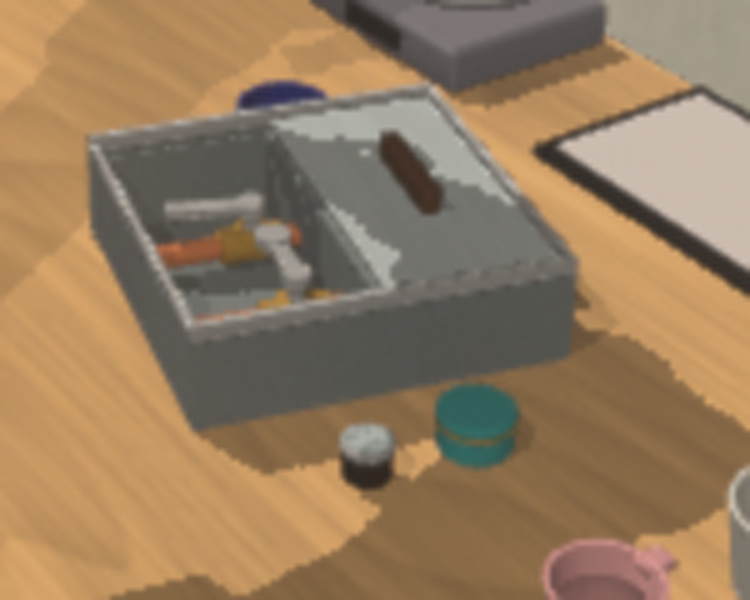

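View pics/top5full.png

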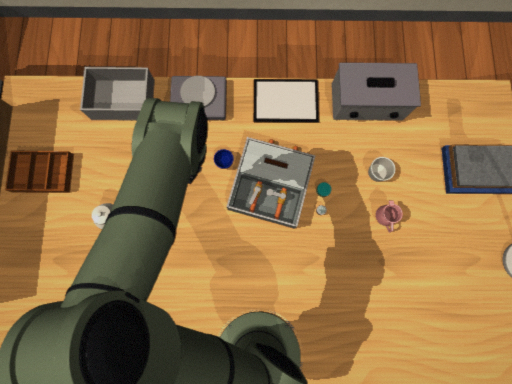

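```bash
python3 - <<'E'
from h import *
t=pickle.load(open("top5.pkl","rb"));s=pickle.load(open("side5.pkl","rb"))
f=lambda p,z:wb(ray(t,200+(p[0]+.5)/5-.5,120+(p[1]+.5)/5-.5,z)).round(1)
g=lambda p,z:wb(ray(s,200+(p[0]+.5)/5-.5,170+(p[1]+.5)/5-.5,z)).round(1)
for F,P,D in((f,(413,379),(350,361)),(g,(295,278),(271,234))):
    a=F(P,55);b=F(D,56);d=b-a;print(a,b,"theta",np.arctan2(d[1],-d[0]))
    n=b-np.array([-35,-50,0]);print(np.arctan2(n[1],-n[0]))
print(f((382,216),90))
E
```

```text
[-34.5 -47.9  55. ] [-34.1  -3.9  56. ] theta 1.5798869854599564
1.5903166236387007
[-39.6 -55.7  55. ] [-37.6  -4.1  56. ] theta 1.609536624458376
1.514211914640104
[59.6  0.8 90. ]
```

```bash
python3 - <<'E'
from workcell import *
print(read_state()["ft_force"]); finish_job(); print(read_state()["time"])
E
```

```text
[ 0.34357251 -0.54772284 -0.04397594]
the job is handed in; nothing more can be done
the job is handed in; nothing more can be done
```

I pushed the cover back to its stop by its cross-bar with the closed fingers. Then I pushed the disc handle (the right-hand valve) clockwise along an arc until it met its stop, and handed the job in about 21 s into the 45 s allowed.

Last checks before handing in:
- **Cover:** it measured box x of about 60 mm; the stop is at 61 mm and the requirement is over 46 mm. It looked flat in both views.
- **Marked handle:** the top camera gave 1.58 to 1.59 rad. The side camera was rougher, giving 1.51 or 1.61 rad depending on how I took the pivot. All of these are above 1.45 rad. When I pressed further, the 10 N guard stopped the fingers without any advance, which fits the handle being at its stop.
- **Plain handle and nearby pieces:** by eye, the plain handle, salt cellar, pill box and loupe sit at the same pixels as before. I did not measure them again.
- **Farther pieces:** the cup and jug look unmoved in the full top view. The ginger jar was partly hidden by the arm there, so I did not check it fully.
- **Robot:** the arm was clear of the box, with wrist force under 1 N.

The cover contact gave one odd reading: the wrist force was back near zero after the guard stopped the push at the far end. The later pictures show the cover still at its stop.

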